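# Mark a carving's foot and show it to the customer

### The job

Pump the hand lever of the marking press through at least three full strokes, all the way down and all the way back up each time, to stamp the foot of the square carving standing in its socket. Then draw the carving straight out and, without setting it on the table, turn it over until it is about level, its foot pointing straight ahead, away from the robot, to the customer across the table. Finish holding it still like that, its middle at least 25 cm above the table and clear of the press, and leave the other goods where they are.

Things in the scene. Friction and masses are not known exactly. Their poses are not given: they have to be found in the camera images.
- press: grey marking press fixed to the table: a block 130 x 130 mm, 45 mm high, with a round blind socket in the middle of its top (44 mm wide, 25 mm deep, floor 20 mm above the table), and beside it, towards the press's own -y, a lower pedestal (110 x 100 mm, 30 mm high; a 44 mm cylinder on it reaches 70 mm, the lever's two cheeks 97 mm). Origin: on the table, below the socket's centre; z is up. It does not move
- seat (a point): centre of the socket's floor, where the centre of the carving's underside rests
- lever (a joint): hand lever of the press, hinged about the press's x axis at lever_hinge: 0 = fully raised (sprung rest, rising outwards 0.42 rad above level), 0.6 rad = fully down on its stop (0.18 rad below level); growing values swing its end down. A full stroke goes to the stop (0.52 or more counts) and back to rest (below 0.10). Its spring raises it again when let go; pushing down on the pad takes about 5 N at the top to 12 N at the bottom
- lever_hinge (a point): hinge axis of the lever, 145 mm towards the press's -y from its origin and 85 mm above the table. The lever extends from here towards the press's -y
- lever_pad (a point): centre of the upper face of the flat square black rubber pad (55 x 55 mm, 10 mm thick) at the lever's end, 160 mm from the hinge along the lever, 9 mm above its middle line. Its z axis is the pad's normal. It moves with the lever: about 158 mm above the table when raised, 65 mm when down
- carving: dark wooden carving, 128 mm tall, about 0.16 kg (varies), standing upright in the socket: a round foot 40 mm across and 34 mm high, then a square column 28 x 28 mm up to 112 mm, then a round cap at most 26 mm across. Origin: centre of its underside; z runs along it from foot to cap; x and y are square to the column's faces
- column (a point): point on the carving's axis in the column, 92 mm above its underside: a good place to grip it across two opposite faces (centre of mass about 53 mm above the underside); its 'middle' for the height
- ahead (a point): fixed point in the air 0.42 m straight ahead of the robot base and 0.3 m above the table; its x axis points straight ahead, across the table to the customer. At the end it lies on the cap's side of the foot (more than 30 mm along the carving's z from its underside), so that the foot points away from the robot
- bell_figure: dark wood bell-shaped figure, 85 mm high, foot 52 mm across; loose, not part of the job, to be left where it is. Origin at its underside
- wax_tin: low amber jar with metal cap, 64 mm across, 45 mm high; loose, not part of the job, to be left where it is. Origin at its underside
- bangle: flat-lying wooden ring 72 mm across, 18 mm high; loose, not part of the job, to be left where it is. Origin at its underside
- spinning_cup: pale wooden top-shaped pot with a stem, 56 mm across, 76 mm high; loose, not part of the job, to be left where it is. Origin at its underside
- mallet: wooden mallet lying flat; loose, not part of the job, to be left where it is. Origin at its underside
- carved_box: dark wooden box 90 x 120 x 50 mm; loose, not part of the job, to be left where it is. Origin at its underside
- brush: brush lying flat; loose, not part of the job, to be left where it is. Origin at its underside

How it is judged:
By the outcome, as a careful person would: the job done as asked, in the order asked, and still so for the second after the job is handed in, while the arm keeps its last pose, push and grip.
It also fails if it takes over 72 s, if anything falls off the work surface, if the arm or the gripper's body presses on something with over 40 N, if the wrist force passes 120 N, or if a joint passes its speed limit or range.

### The arm

A 7-joint arm with a two-finger parallel gripper is mounted at the origin on the work surface. World frame = base frame: x ahead of the robot, y to its left, z up, the work surface at z = 0. Lengths are in m, angles in rad, forces in N, time in s.
With the tool pointing down it reaches from about 0.4 to 0.875 m from the base axis. Payload 19.3 kg.
Tool frame: the origin (TCP) lies at the very end of the fingers, on their centre line; the grasp point (between the pads) lies 19 mm behind it; z points along the fingers, y is the direction in which the jaws open and shut (so a half turn about z gives the same grasp; the last joint's range is limited). The gripper opens to 85 mm and grips with 20 to 120 N. Pads are 22 mm wide; open, the fingers measure 114 mm over their backs; the gripper's body (76 mm by 85 mm) begins 54 mm behind the grasp point. The pads swing forward as they close: fully open they stand 13 mm farther back than shut.
Start: joints at [-1.226, 0.521, -0.036, 1.599, 0.021, 1.021, -0.113], TCP at [0.252, 0.572, 0.231] pointing down, gripper open.
Joint ranges: [-2.91, 2.91], [-0.3, 2.13], [-1.5, 1.42], [0.17, 2.43], [-1.26, 4.41], [0.16, 1.93], [-2.52, 2.52]. Speed limits (rad/s): [1.89, 1.89, 2.39, 2.39, 3.01, 3.01, 3.01].

### API

Orientations are given as [roll, pitch, yaw] about the fixed x, y, z axes, in that order (R = Rz(yaw) Ry(pitch) Rx(roll)).
In Python, from workcell import bot, grab_frame, calibration, workorder gives the robot as it stands.
- The arm moves only by the tool move_arm, never from a script. Its arguments are lists of equal length, an entry for each row: "jaw": the closure in counts, from 0 (fully open) to 255 (shut); "dp": the shift along the tool's x, y, z in units of 800 mm (1.0 is 800 mm), a list of three; "rotation": the turn, a rotation vector about the tool's x, y, z in units of pi rad (1.0 is pi rad), a list of three. In form: {"jaw": [jaw, ...], "dp": [[dx, dy, dz], ...], "rotation": [[rx, ry, rz], ...]}. A call has 1 to 10 rows; each row shifts and turns the commanded pose from where the row before left it, along the tool's axes as they then stand; what a row does not reach is not made up. A row lasts 1/8 s, in which the tool goes at most 62.5 mm and 10.7 degrees, less where a joint would pass 70% of its speed; a pose out of reach is approached as far as the arm can. A call with a number of a shift or a turn outside -1 to 1 is refused whole. A call with a gripper value outside its range is refused whole. The fingers move at their own pace and stop on an object; "squeeze" is the grip in N (left out, the last holds). Time passes only in rows, so rows that do not move let the fingers close. It gives the time, the measured TCP pose, the force and the opening at its end, in the units of the state.
- bot.observe(): the state, without advancing time (a new reading comes with each control period).
- grab_frame(name): name is "scene" or "top"; returns the picture (480x640x3 uint8, blue, green, red); there is no depth.
- calibration(name): a dict with "camera_matrix" (3x3 intrinsics, pixels), "T" (4x4, takes a point from camera to world coordinates). Camera axes: x right, y down, z forward; pixel columns grow to the right and rows downward; lengths in m; the calibration is good to about 2 mm. A picture is of the moment at which its call begins. calibration takes no time and is no camera call.
- workorder.job_done(): hands the job in, once; it reports no verdict.
The state is a dict: "clock": time; "qpos": joint angles; "qd": joint speeds; "joint_efforts": joint torques, N m; "position": TCP position; "tool_rot": TCP orientation; "force": force on the tool from outside, world axes, zero at the start; "moment": the same for the moment, N m; "grip_width": finger opening in m.
Only numpy, scipy, OpenCV 4.12 (cv2) and the standard library are available. Lean on these libraries where they do the work, as an engineer would, in place of code of your own. Each camera call takes 0.05 s, during which the arm holds its last target. There are 200 camera calls.

## Working session

There is one attempt and no reset: what is moved stays moved. The work goes in short steps, Python scripts to look and compute and a tool call to move; the robot and the scene stay as the last step left them, time stands still between calls to the robot, and variables do not carry over. Pictures are saved under pics/ and viewed, about 8 in all and at most 12, crops included, and the job is handed in when it is done.

Besides the shell and the picture viewer there is one more tool, called as a command line: name --argument value ..., lists and objects as JSON in quotes. move_arm: Moves the arm, as the interface text tells. Shifts and turns lie within -1 to 1; 1 stands for 800 mm of shift or pi rad of turn. Its arguments: {"type":"object","properties":{"jaw":{"type":"array","items":{"type":"number"}},"dp":{"type":"array","items":{"type":"array","items":{"type":"number","minimum":-1,"maximum":1}}},"rotation":{"type":"array","items":{"type":"array","items":{"type":"number","minimum":-1,"maximum":1}}},"squeeze":{"type":"number"}},"required":["jaw","dp","rotation"]}

```bash
mkdir -p pics
python3 - <<'E'
from workcell import bot, grab_frame, calibration
import cv2
for n in("scene","top"):
    cv2.imwrite(f"pics/{n}0.png",grab_frame(n)); c=calibration(n); print(n,c["camera_matrix"],c["T"])
print(bot.observe())
E
```

```text
scene [[623.09473024   0.         325.3042107 ]
 [  0.         623.09473024 241.71834419]
 [  0.           0.           1.        ]] [[-0.52255017  0.61472674 -0.59080654  1.40262504]
 [ 0.85247071  0.38915431 -0.34907392  0.49606957]
 [ 0.01532984 -0.68605391 -0.72738919  1.24833317]
 [ 0.          0.          0.          1.        ]]
top [[586.34567598   0.         317.32145761]
 [  0.         586.34567598 235.86000592]
 [  0.           0.           1.        ]] [[-7.94567624e-04 -9.89203422e-01  1.46546782e-01  2.60690473e-01]
 [-9.99983093e-01 -5.81910619e-05 -5.81464140e-03 -8.11863299e-03]
 [ 5.76039088e-03 -1.46548925e-01 -9.89186651e-01  1.94944131e+00]
 [ 0.00000000e+00  0.00000000e+00  0.00000000e+00  1.00000000e+00]]
{'clock': 0.1, 'qpos': array([-1.22622071,  0.52195212, -0.03637651,  1.59993905,  0.02122181,
        1.02106511, -0.11280061]), 'qd': array([ 0.00161853,  0.00019958,  0.00074806, -0.00025638, -0.00026395,
       -0.0006648 ,  0.00146785]), 'joint_efforts': array([ 3.74092895e-03, -9.28479552e+01,  1.98419139e+00, -3.70529222e+01,
        1.82186061e-02,  5.28785939e-03, -5.50906861e-05]), 'position': array([0.25175869, 0.57173803, 0.23078843]), 'tool_rot': array([-3.14061660e+00,  6.07883020e-05,  2.72685922e+00]), 'force': array([ 0.10398485, -0.71615687, -0.6903686 ]), 'moment': array([ 0.01064521,  0.00063989, -0.00920975]), 'grip_width': 0.08547216630805594}
```

View pics/scene0.png

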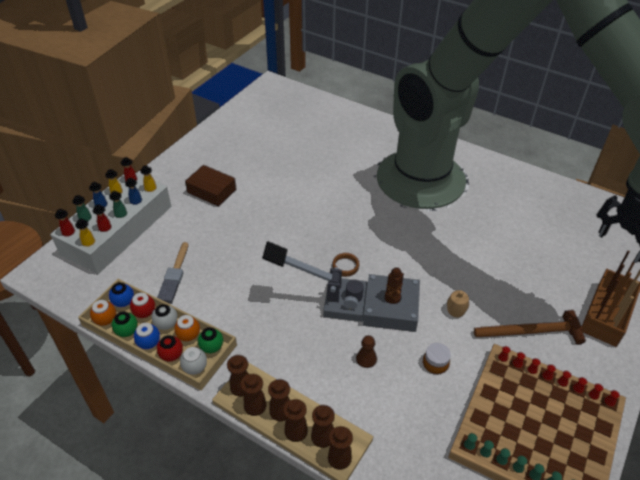

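View pics/top0.png

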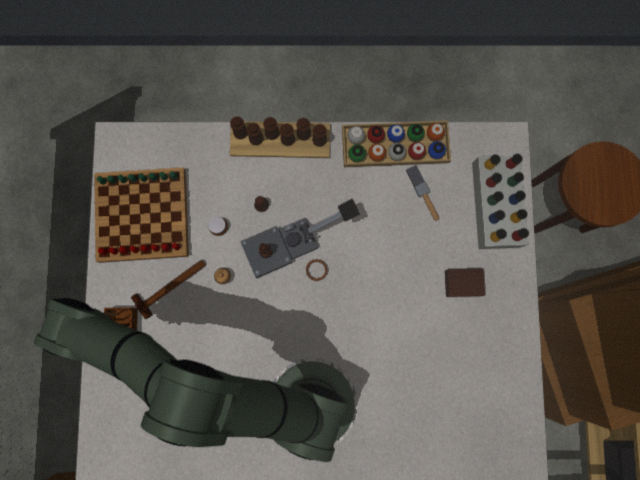

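The scene view shows the press, with the block and carving at about (393,290) and the black pad at (275,253). In the top view the block is at (267,251) and the pad at (348,210). I'll enlarge both areas in one picture.

Run:
```python
import cv2,numpy as np
s=cv2.imread("pics/scene0.png")[230:340,250:430]; t=cv2.imread("pics/top0.png")[190:290,230:380]
a=cv2.resize(s,None,fx=4,fy=4,interpolation=2)[:,:720]; b=cv2.resize(t,None,fx=4.8,fy=4.8,interpolation=2)
cv2.imwrite("pics/c_s.png",cv2.convertScaleAbs(a,alpha=1.6)); cv2.imwrite("pics/c_t.png",cv2.convertScaleAbs(b,alpha=1.6))
```

```text
(no output)
```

View pics/c_s.png

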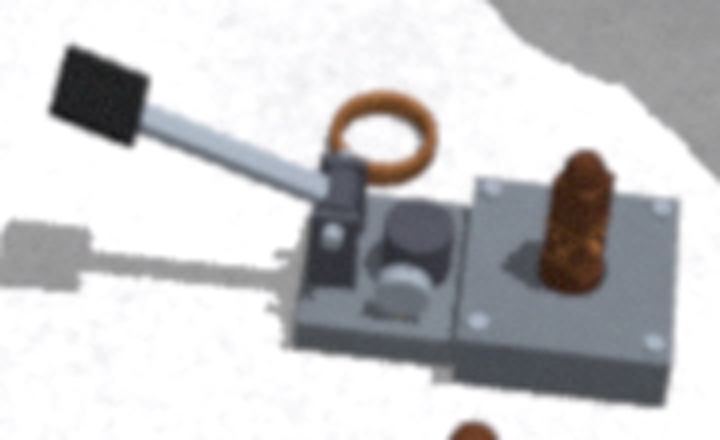

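View pics/c_t.png

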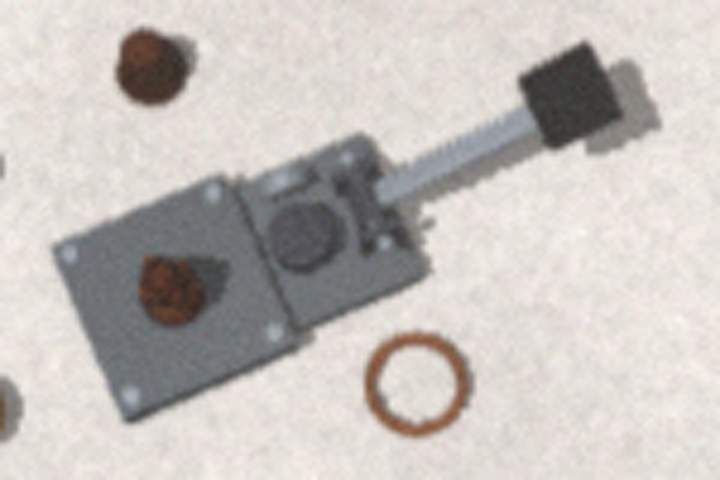

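```bash
cat > h.py <<'E'
import numpy as np
from workcell import calibration
def ray(n,uv):
    c=calibration(n);T=c["T"];d=T[:3,:3]@np.linalg.solve(c["camera_matrix"],[*uv,1.]);return T[:3,3],d/np.linalg.norm(d)
def plane(n,uv,z):
    o,d=ray(n,uv);return o+d*(z-o[2])/d[2]
def proj(n,p):
    c=calibration(n);T=c["T"];q=c["camera_matrix"]@(T[:3,:3].T@(np.asarray(p)-T[:3,3]));return q[:2]/q[2]
def tri(a,b):
    (o,d),(p,e)=ray("scene",a),ray("top",b)
    s=np.linalg.lstsq(np.c_[d,-e],p-o,rcond=None)[0];x,y=o+s[0]*d,p+s[1]*e;return (x+y)/2,np.linalg.norm(x-y)
E
python3 - <<'E'
from h import *
import cv2
S=lambda p:((p[0]+.5)/4-.5+250,(p[1]+.5)/4-.5+230); T=lambda p:((p[0]+.5)/4.8-.5+230,(p[1]+.5)/4.8-.5+190)
s=[plane("scene",S(p),.046) for p in[(492,187),(662,207),(478,320),(654,342)]]
t=[plane("top",T(p),.046) for p in[(69,254),(214,193),(275,332),(131,396)]]
print(np.round(s,4),np.round(t,4),np.mean(s,0),np.mean(t,0))
print("pad",tri(S((100,95)),T((571,95))))
pc=[np.array(T(p)) for p in[(519,78),(587,41),(622,112),(555,148)]]
print("pad top",np.mean([plane("top",p,.158) for p in pc],0))
print("pad scene",np.mean([plane("scene",S(p),.158) for p in[(72,45),(149,75),(133,146),(50,112)]],0))
print("cap",tri(S((588,160)),T((158,268))))
im=cv2.imread("pics/scene0.png")[262:308,378:414]
cv2.imwrite("pics/carv.png",cv2.convertScaleAbs(cv2.resize(im,None,fx=12,fy=12,interpolation=2),alpha=2.2))
E
```

```text
[[0.4647 0.0829 0.046 ]
 [0.4221 0.1811 0.046 ]
 [0.5613 0.1258 0.046 ]
 [0.5195 0.223  0.046 ]] [[0.5206 0.2208 0.046 ]
 [0.5628 0.1224 0.046 ]
 [0.4671 0.08   0.046 ]
 [0.4236 0.1772 0.046 ]] [0.49189519 0.15318192 0.046     ] [0.49352574 0.15009852 0.046     ]
pad (array([ 0.60942274, -0.11425627,  0.15155193]), np.float64(0.004593778444673488))
pad top [ 0.60952921 -0.11573131  0.158     ]
pad scene [ 0.61229135 -0.10851883  0.158     ]
cap (array([0.49674537, 0.15324803, 0.1475181 ]), np.float64(0.004720155561023043))
```

View pics/carv.png

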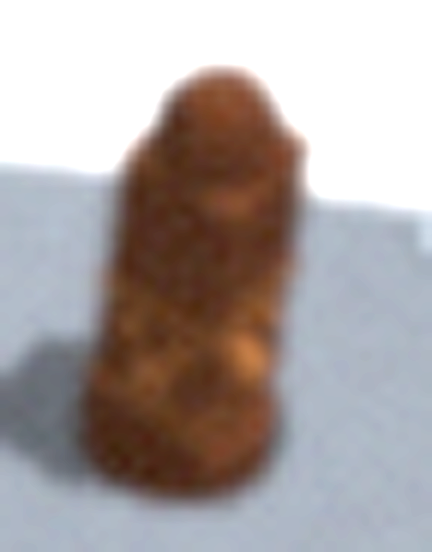

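Press centre is about (0.493,0.152) and press yaw about 0.414. The column's yaw is still unclear, so I'll average frames to find its faces.

Run:
```python
from h import *
from workcell import grab_frame
import cv2
out=[]
A={}
for n in("scene","top"):
    A[n]=np.mean([grab_frame(n).astype(float) for _ in range(12)],0); np.save(f"pics/{n}.npy",A[n])
# scene silhouette width along image rows -> redness score R-B, half level edges
ax=np.array([.4927,.1516])
for z in(.075,.085,.095,.105,.115,.125):
    u,v=proj("scene",[*ax,z]); k=np.linalg.norm(proj("scene",[ax[0]-.0052250,ax[1]+.0085247,z])-[u,v])/.01
    r=A["scene"][int(round(v))]; f=(r[:,2]-r[:,0])/(r.sum(1)+20)
    xs=np.arange(int(u)-14,int(u)+15); g=f[xs]; lo=np.median(np.r_[g[:4],g[-4:]]);hi=np.median(g[11:18]); 
    m=(lo+hi)/2; xx=np.linspace(xs[0],xs[-1],2000); on=xx[np.interp(xx,xs,g)>m]
    print(z,round(u,1),round(v,1),on[0].round(1),on[-1].round(1),((on[-1]-on[0])/k*1000).round(1))
u,v=map(int,proj("scene",[*ax,.09])); a=A["scene"][v-24:v+22,u-18:u+18]
u,v=map(int,proj("top",[*ax,.09])); b=A["top"][v-17:v+17,u-17:u+17]
a=cv2.resize(a,(450,575),interpolation=cv2.INTER_CUBIC);b=cv2.resize(b,(345,345),interpolation=cv2.INTER_CUBIC)
im=np.zeros((575,800,3));im[:,:450]=a;im[:345,455:]=b
cv2.imwrite("pics/avg.png",np.clip(255*(im/130)**.8,0,255))
```

```text
0.075 392.9 287.7 386.5 400.6 34.1
0.085 393.2 285.1 386.7 401.0 34.6
0.095 393.6 282.4 387.5 401.3 33.2
0.105 394.0 279.8 387.9 401.5 32.7
0.115 394.4 277.1 388.3 401.8 32.1
0.125 394.8 274.4 389.6 402.1 29.7[ WARN:0@28.960] global loadsave.cpp:1063 imwrite_ Unsupported depth image for selected encoder is fallbacked to CV_8U.
```

View pics/avg.png

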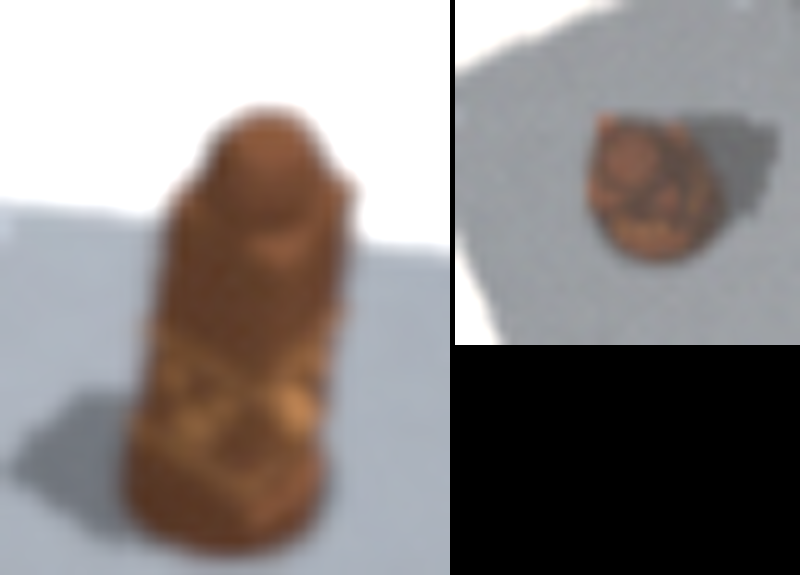

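The crop shows bright column-top corners. In the scene view they are at about (180,195), (350,190) and (270,240) front. In the top view they are at about (605,125), (682,130), (592,190) and (668,195). I'll cast these onto the column-top plane.

Run:
```python
from h import *
ax=np.array([.4927,.1516])
u,v=map(int,proj("scene",[*ax,.09])); U,V=map(int,proj("top",[*ax,.09]))
c=np.array([*ax,0])
for p in[(180,195),(350,190),(270,240)]:
    d=plane("scene",((p[0]+.5)/12.5-.5+u-18,(p[1]+.5)/12.5-.5+v-24),.132)-c;print("s",(d*1000).round(1),np.degrees(np.arctan2(d[1],d[0])).round(0))
for p in[(605,125),(682,130),(592,190),(668,195)]:
    d=plane("top",((p[0]-455+.5)/10.147-.5+U-17,(p[1]+.5)/10.147-.5+V-17),.132)-c;print("t",(d*1000).round(1),np.degrees(np.arctan2(d[1],d[0])).round(0))
```

```text
s [ 12.5  -9.9 132. ] -38.0
s [ -5.7  16.6 132. ] 109.0
s [ 13.3   9.5 132. ] 35.0
t [ 11.9   7.7 132. ] 33.0
t [ 10.4 -16.  132. ] -57.0
t [ -8.2  11.5 132. ] 126.0
t [ -9.8 -11.9 132. ] -129.0
```

The corners give a column yaw of about -8°, and closing the jaws will align the carving in its round socket. Next I close the fingers and move above the pad.

move_arm --jaw '[255, 255, 255, 255, 255, 255, 255, 255, 255, 255]' --dp '[[-0.05, -0.04, 0], [-0.05, -0.04, 0], [-0.05, -0.04, 0], [-0.05, -0.04, 0], [-0.05, -0.04, 0], [-0.05, -0.04, 0], [-0.05, -0.04, 0], [-0.05, -0.04, 0], [-0.05, -0.04, 0], [-0.05, -0.04, 0]]' --rotation '[[0, 0, 0], [0, 0, 0], [0, 0, 0], [0, 0, 0], [0, 0, 0], [0, 0, 0], [0, 0, 0], [0, 0, 0], [0, 0, 0], [0, 0, 0]]'

```text
clock: 2.55
position: [0.4897, 0.1164, 0.2315]
tool_rot: [3.141, 0.0, 2.727]
force: [0.8, 0.1, -0.1]
grip_width: -0.0003
```

```bash
cat >> h.py <<'E'
from scipy.spatial.transform import Rotation as Rot
from workcell import bot
def go(p,rpy=None):
    s=bot.observe();R=Rot.from_euler("xyz",s["tool_rot"])
    print("t",s["clock"],"pos",s["position"].round(4),"rpy",s["tool_rot"].round(3),"F",s["force"].round(1),"w",s["grip_width"].round(4),"q",s["qpos"].round(2))
    print("dp units",(R.inv().apply(np.asarray(p)-s["position"])/.8).round(4))
    if rpy is not None: print("rot units",((R.inv()*Rot.from_euler("xyz",rpy)).as_rotvec()/np.pi).round(4))
E
python3 -c "
from h import *
go([.6093,-.114,.2])"
```

```text
Traceback (most recent call last):
  File "h.py", line 16, in go
    print("t",s["clock"],"pos",s["position"].round(4),"rpy",s["tool_rot"].round(3),"F",s["force"].round(1),"w",s["grip_width"].round(4),"q",s["qpos"].round(2))
                                                                                                               ^^^^^^^^^^^^^^^^^^^^^
AttributeError: 'float' object has no attribute 'round'
```

move_arm --jaw '[255, 255, 255, 255, 255, 255, 255]' --dp '[[-0.0424, -0.034, 0.005], [-0.0424, -0.034, 0.005], [-0.0424, -0.034, 0.005], [-0.0424, -0.034, 0.005], [-0.0424, -0.034, 0.005], [-0.0424, -0.034, 0.005], [0, 0, 0]]' --rotation '[[0, 0, 0], [0, 0, 0], [0, 0, 0], [0, 0, 0], [0, 0, 0], [0, 0, 0], [0, 0, 0]]'

```text
clock: 3.42
position: [0.6098, -0.1169, 0.2067]
tool_rot: [-3.14, 0.0, 2.723]
force: [-1.5, 0.5, -0.6]
grip_width: -0.0002
```

```bash
sed -i 's/s\["grip_width"\].round(4)/round(s["grip_width"],4)/' h.py; python3 -c "
from h import *
go([.6093,-.114,.165])
import cv2
from workcell import grab_frame
t=grab_frame('top')[180:290,230:400];s=grab_frame('scene')[200:320,230:430]
cv2.imwrite('pics/pad.png',np.vstack([cv2.resize(s,(500,300)),cv2.resize(t,(464,300))[:,:464] if 0 else cv2.resize(t,(500,300))]))
"
```

```text
t 3.425 pos [ 0.6098 -0.1169  0.2067] rpy [-3.14   0.     2.723] F [-1.5  0.5 -0.6] w -0.0002 q [-0.02  0.55  0.16  1.64 -0.1   0.96  1.33]
dp units [0.002  0.0032 0.0521]
```

View pics/pad.png

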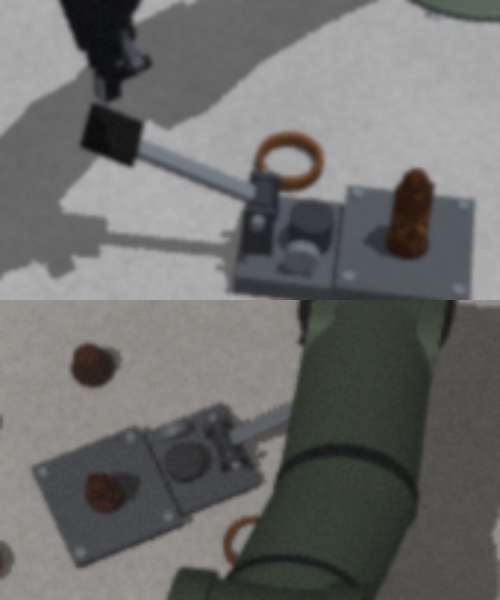

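The scene crop shows the closed fingertips (107,97) above the pad (113,134), so they are aligned. Starting the first stroke.

move_arm --jaw '[255, 255, 255, 255, 255, 255, 255, 255, 255, 255]' --dp '[[0.002, 0.003, 0.03], [-0.001, -0.001, 0.025], [-0.001, -0.001, 0.025], [-0.002, -0.002, 0.025], [-0.002, -0.002, 0.025], [-0.002, -0.002, 0.015], [-0.001, -0.001, 0.012], [-0.001, -0.001, 0.01], [0, 0, 0.006], [0, 0, 0]]' --rotation '[[0, 0, 0], [0, 0, 0], [0, 0, 0], [0, 0, 0], [0, 0, 0], [0, 0, 0], [0, 0, 0], [0, 0, 0], [0, 0, 0], [0, 0, 0]]'

```text
clock: 4.78
position: [0.6135, -0.1186, 0.0697]
tool_rot: [3.14, 0.0, 2.729]
force: [-3.7, 5.7, 13.1]
grip_width: 0.0
```

```bash
python3 -c "
from h import *
go([.614,-.125,.063])"
```

```text
t 4.775 pos [ 0.6135 -0.1186  0.0697] rpy [3.14  0.    2.729] F [-3.7  5.7 13.1] w 0.0 q [ 0.01  0.73  0.12  1.72 -0.13  0.7   1.37]
dp units [-0.0038 -0.0071  0.0083]
```

move_arm --jaw '[255, 255, 255]' --dp '[[0, 0, 0.004], [0, 0, 0.004], [0, 0, 0]]' --rotation '[[0, 0, 0], [0, 0, 0], [0, 0, 0]]'

```text
clock: 5.15
position: [0.6138, -0.1185, 0.0661]
tool_rot: [3.139, 0.001, 2.729]
force: [-18.0, 9.6, 56.3]
grip_width: 0.0002
```

Hard stop reached: force jumped to 56 N at z 0.066. Releasing it to rise fully.

move_arm --jaw '[255, 255, 255, 255, 255, 255, 255, 255, 255]' --dp '[[0, 0, -0.02], [0.002, 0.002, -0.03], [0.002, 0.002, -0.03], [0.002, 0.002, -0.03], [0.002, 0.002, -0.03], [0, 0, -0.02], [0, 0, 0], [0, 0, 0], [0, 0, 0]]' --rotation '[[0, 0, 0], [0, 0, 0], [0, 0, 0], [0, 0, 0], [0, 0, 0], [0, 0, 0], [0, 0, 0], [0, 0, 0], [0, 0, 0]]'

```text
clock: 6.28
position: [0.6094, -0.1127, 0.1896]
tool_rot: [-3.141, -0.001, 2.727]
force: [0.4, -0.4, 0.2]
grip_width: -0.0001
```

```bash
cat > pad.py <<'E'
from h import *
from workcell import grab_frame
import cv2
im=grab_frame("scene").astype(float);ref=np.load("pics/scene.npy")
def lever(a):  # rows of bright lever arm along columns 290..325
    return [round(float(np.average(np.arange(245,285),weights=np.clip(140-a[245:285,c].mean(1),0,None)**2)),1) for c in (288,296,304,312)]
print("ref",lever(ref),"now",lever(im))
E
python3 -c "
from h import *
go([.6093,-.114,.065])"; python3 pad.py
```

```text
t 6.275 pos [ 0.6094 -0.1127  0.1896] rpy [-3.141e+00 -1.000e-03  2.727e+00] F [ 0.4 -0.4  0.2] w -0.0001 q [-0.02  0.56  0.16  1.66 -0.11  0.93  1.33]
dp units [-0.0007 -0.0015  0.1558]
ref [261.9, 265.3, 268.4, 271.8] now [255.2, 256.1, 259.3, 271.3]
```

```bash
python3 -c "
import cv2
from workcell import grab_frame
s=grab_frame('scene')[200:320,230:430]
cv2.imwrite('pics/up1.png',cv2.resize(s,(500,300)))"
```

```text
(no output)
```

View pics/up1.png

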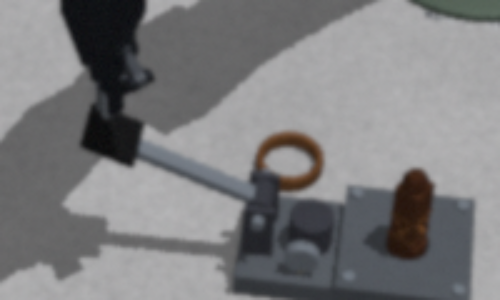

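The pad is back at the same raised place (113,134). Second stroke, then return.

move_arm --jaw '[255, 255, 255, 255, 255, 255, 255, 255, 255, 255]' --dp '[[0, 0, 0.025], [-0.002, -0.002, 0.025], [-0.002, -0.002, 0.025], [-0.002, -0.002, 0.025], [-0.002, -0.002, 0.02], [0, 0, 0.015], [0, 0, 0.011], [0, 0, 0.008], [0, 0, 0.003], [0, 0, 0]]' --rotation '[[0, 0, 0], [0, 0, 0], [0, 0, 0], [0, 0, 0], [0, 0, 0], [0, 0, 0], [0, 0, 0], [0, 0, 0], [0, 0, 0], [0, 0, 0]]'

```text
clock: 7.62
position: [0.6137, -0.1211, 0.0665]
tool_rot: [3.141, 0.001, 2.727]
force: [-7.7, 2.8, 31.7]
grip_width: -0.0002
```

move_arm --jaw '[255, 255, 255, 255, 255, 255, 255, 255, 255]' --dp '[[0, 0, -0.02], [0.002, 0.002, -0.03], [0.002, 0.002, -0.03], [0.002, 0.002, -0.03], [0.002, 0.002, -0.03], [0, 0, -0.017], [0, 0, 0], [0, 0, 0], [0, 0, 0]]' --rotation '[[0, 0, 0], [0, 0, 0], [0, 0, 0], [0, 0, 0], [0, 0, 0], [0, 0, 0], [0, 0, 0], [0, 0, 0], [0, 0, 0]]'

```text
clock: 8.75
position: [0.6094, -0.1128, 0.1896]
tool_rot: [-3.141, -0.001, 2.727]
force: [-0.6, -0.3, 0.9]
grip_width: -0.0
```

move_arm --jaw '[255, 255, 255, 255, 255, 255, 255, 255, 255, 255]' --dp '[[0, 0, 0.025], [-0.002, -0.002, 0.025], [-0.002, -0.002, 0.025], [-0.002, -0.002, 0.025], [-0.002, -0.002, 0.02], [0, 0, 0.015], [0, 0, 0.011], [0, 0, 0.008], [0, 0, 0.003], [0, 0, 0]]' --rotation '[[0, 0, 0], [0, 0, 0], [0, 0, 0], [0, 0, 0], [0, 0, 0], [0, 0, 0], [0, 0, 0], [0, 0, 0], [0, 0, 0], [0, 0, 0]]'

```text
clock: 10.0
position: [0.6136, -0.121, 0.0664]
tool_rot: [3.141, 0.001, 2.727]
force: [-9.0, 2.7, 35.3]
grip_width: -0.0001
```

move_arm --jaw '[255, 255, 255, 255, 255, 255, 255, 255, 255]' --dp '[[0, 0, -0.02], [0.002, 0.002, -0.03], [0.002, 0.002, -0.03], [0.002, 0.002, -0.03], [0.002, 0.002, -0.03], [0, 0, -0.017], [0, 0, 0], [0, 0, 0], [0, 0, 0]]' --rotation '[[0, 0, 0], [0, 0, 0], [0, 0, 0], [0, 0, 0], [0, 0, 0], [0, 0, 0], [0, 0, 0], [0, 0, 0], [0, 0, 0]]'

```text
clock: 11.12
position: [0.6094, -0.1128, 0.1895]
tool_rot: [-3.141, -0.001, 2.727]
force: [0.2, 0.1, 0.1]
grip_width: 0.0001
```

Three strokes have reached the stop. I'll do one extra for margin.

move_arm --jaw '[255, 255, 255, 255, 255, 255, 255, 255, 255, 255]' --dp '[[0, 0, 0.025], [-0.002, -0.002, 0.025], [-0.002, -0.002, 0.025], [-0.002, -0.002, 0.025], [-0.002, -0.002, 0.02], [0, 0, 0.015], [0, 0, 0.011], [0, 0, 0.008], [0, 0, 0.003], [0, 0, 0]]' --rotation '[[0, 0, 0], [0, 0, 0], [0, 0, 0], [0, 0, 0], [0, 0, 0], [0, 0, 0], [0, 0, 0], [0, 0, 0], [0, 0, 0], [0, 0, 0]]'

```text
clock: 12.38
position: [0.6136, -0.1211, 0.0664]
tool_rot: [3.141, 0.001, 2.727]
force: [-9.4, 3.3, 34.6]
grip_width: 0.0004
```

move_arm --jaw '[255, 255, 255, 255, 255, 255, 255, 255, 255]' --dp '[[0, 0, -0.02], [0.002, 0.002, -0.03], [0.002, 0.002, -0.03], [0.002, 0.002, -0.03], [0.002, 0.002, -0.03], [0, 0, -0.04], [0, 0, -0.05], [0, 0, 0], [0, 0, 0]]' --rotation '[[0, 0, 0], [0, 0, 0], [0, 0, 0], [0, 0, 0], [0, 0, 0], [0, 0, 0], [0, 0, 0], [0, 0, 0], [0, 0, 0]]'

```text
clock: 13.5
position: [0.6095, -0.1126, 0.248]
tool_rot: [-3.141, -0.001, 2.727]
force: [-0.2, -0.6, -0.6]
grip_width: 0.0003
```

```bash
python3 -c "
from h import *
go([.493,.150,.245],[np.pi,0,np.radians(172)])"
```

```text
t 13.5 pos [ 0.6095 -0.1126  0.248 ] rpy [-3.141e+00 -1.000e-03  2.727e+00] F [-0.2 -0.6 -0.6] w 0.0003 q [-0.03  0.5   0.18  1.6  -0.1   1.04  1.33]
dp units [0.2655 0.2418 0.004 ]
rot units [-0.     -0.0003 -0.0876]
```

move_arm --jaw '[0, 0, 0, 0, 0, 0, 0, 0, 0, 0]' --dp '[[0.0332, 0.0304, 0], [0.0332, 0.0304, 0], [0.0332, 0.0304, 0], [0.0332, 0.0304, 0], [0.0332, 0.0304, 0], [0.0332, 0.0304, 0], [0.0332, 0.0304, 0], [0.0332, 0.0304, 0], [0, 0, 0], [0, 0, 0]]' --rotation '[[0, 0, 0], [0, 0, 0], [0, 0, 0], [0, 0, 0], [0, 0, 0], [0, 0, 0], [0, 0, 0], [0, 0, 0], [0, 0, -0.0438], [0, 0, -0.0438]]'

```text
clock: 14.75
position: [0.493, 0.1513, 0.2476]
tool_rot: [-3.141, -0.002, 3.008]
force: [0.5, 0.5, -0.3]
grip_width: 0.0855
```

```bash
python3 -c "
from h import *
go([.4935,.1516,.160],[np.pi,0,np.radians(172)])
import cv2
from workcell import grab_frame
s=grab_frame('scene')[190:320,300:460]
cv2.imwrite('pics/over.png',cv2.convertScaleAbs(cv2.resize(s,(640,520),interpolation=2),alpha=1.5))"
```

```text
t 14.75 pos [0.493  0.1513 0.2476] rpy [-3.141e+00 -2.000e-03  3.008e+00] F [ 0.5  0.5 -0.3] w 0.0855 q [-0.45  0.33  0.05  1.87 -0.02  0.95  1.04]
dp units [-0.0007  0.0005  0.1096]
rot units [-0.0003 -0.0006  0.0018]
```

View pics/over.png

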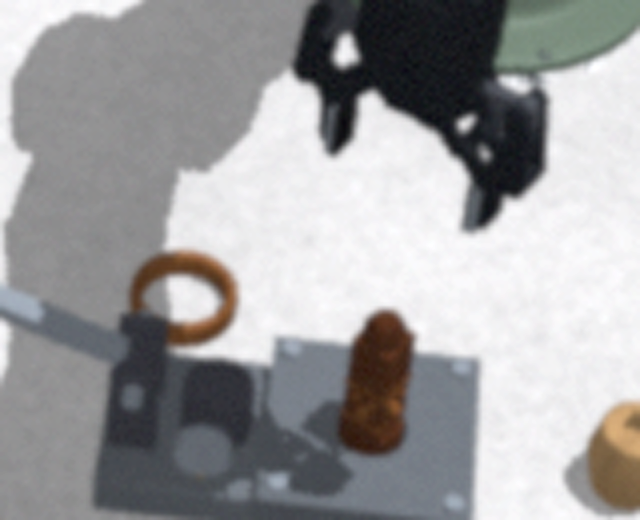

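The fingers straddle the axis above the carving. Descending to the grip height and closing.

move_arm --jaw '[0, 0, 0, 0, 0, 0, 0, 0, 0]' --dp '[[0, 0, 0.03], [0, 0, 0.03], [0, 0, 0.03], [0, 0, 0.025], [0, 0, 0.025], [0, 0, 0.025], [0, 0, 0.018], [0, 0, 0.01], [0, 0, 0]]' --rotation '[[0, 0, 0], [0, 0, 0], [0, 0, 0], [0, 0, 0], [0, 0, 0], [0, 0, 0], [0, 0, 0], [0, 0, 0], [0, 0, 0]]'

```text
clock: 15.92
position: [0.4936, 0.1508, 0.0941]
tool_rot: [-3.141, -0.001, 3.001]
force: [-0.0, -0.1, 0.2]
grip_width: 0.0853
```

move_arm --jaw '[80, 120, 140, 160, 180, 255, 255, 255, 255, 255]' --dp '[[0, 0, 0], [0, 0, 0], [0, 0, 0], [0, 0, 0], [0, 0, 0], [0, 0, 0], [0, 0, 0], [0, 0, 0], [0, 0, 0], [0, 0, 0]]' --rotation '[[0, 0, 0], [0, 0, 0], [0, 0, 0], [0, 0, 0], [0, 0, 0], [0, 0, 0], [0, 0, 0], [0, 0, 0], [0, 0, 0], [0, 0, 0]]' --squeeze 40

```text
clock: 17.18
position: [0.4939, 0.1509, 0.0947]
tool_rot: [3.142, 0.0, 3.002]
force: [-1.1, -0.8, 6.1]
grip_width: 0.0274
```

Width 27.4 mm means the jaws sit flat on two faces. Drawing it straight out.

move_arm --jaw '[255, 255, 255, 255, 255, 255, 255, 255, 255, 255]' --dp '[[0, 0, 0], [0, 0, -0.006], [0, 0, -0.01], [0, 0, -0.012], [0, 0, -0.015], [0, 0, -0.025], [0, 0, -0.035], [0, 0, -0.05], [0, 0, -0.05], [0, 0, -0.05]]' --rotation '[[0, 0, 0], [0, 0, 0], [0, 0, 0], [0, 0, 0], [0, 0, 0], [0, 0, 0], [0, 0, 0], [0, 0, 0], [0, 0, 0], [0, 0, 0]]' --squeeze 70

```text
clock: 18.42
position: [0.4935, 0.1508, 0.299]
tool_rot: [3.141, 0.0, 3.002]
force: [0.8, 1.0, -0.9]
grip_width: 0.027
```

```bash
python3 -c "
from h import *
R=Rot.from_matrix(np.array([[0,0,1],[0,1,0],[-1,0,0]]).astype(float))
# target tool z=+x, tool y=+y, x=-z
print(R.as_matrix())
rpy=R.as_euler('xyz');go([.6,.15,.42],rpy)
print(bot.observe()['tool_rot'])"
```

```text
[[ 0.  0.  1.]
 [ 0.  1.  0.]
 [-1.  0.  0.]]
t 18.425 pos [0.4935 0.1508 0.299 ] rpy [3.141 0.    3.002] F [ 0.8  1.  -0.9] w 0.027 q [-0.45  0.28  0.05  1.8  -0.02  1.06  1.04]
dp units [-0.1321  0.0176 -0.1511]
rot units [-0.0348 -0.499  -0.035 ]
[3.14125709e+00 4.69854847e-04 3.00193248e+00]<sys>:0: UserWarning: Gimbal lock detected. Setting third angle to zero since it is not possible to uniquely determine all angles.
```

The carving is out. Level-forward isn't reachable with the wrist as it is (q6 ≥ 0.16), so the wrist has to swing over through q5→π. I'll check the orientation model and plan that swing.

```bash
cat > fk.py <<'E'
from h import *
import itertools
D=[([-1.22622,.52195,-.03638,1.59994,.02122,1.02107,-.1128],[-3.1406,0,2.72686]),
([-.03,.5,.18,1.6,-.1,1.04,1.33],[-3.141,-.001,2.727]),([.01,.73,.12,1.72,-.13,.7,1.37],[3.14,0,2.729]),
([-.45,.33,.05,1.87,-.02,.95,1.04],[-3.141,-.002,3.008]),([-.45,.28,.05,1.8,-.02,1.06,1.04],[3.141,0,3.002])]
def seg(q,s): 
    q=np.asarray(q,float)
    return [Rot.from_rotvec(s[i]*q[i]*np.array([0,0,1] if i%2==0 else [0,1,0])) for i in range(7)]
def fk(q,s):
    R=Rot.identity()
    for r in seg(q,s): R=R*r
    return R
def fit():
    best=None
    for b in itertools.product((1,-1),repeat=4):
        s=[b[0],1,b[1],1,b[2],1,b[3]]
        E=Rot.concatenate([fk(q,s).inv()*Rot.from_euler("xyz",e) for q,e in D]);C=E.mean();r=(C.inv()*E).magnitude().max()
        if best is None or r<best[0]: best=(r,s,C)
    return best
E
python3 -W ignore - <<'E'
from fk import *
r,s,C=fit();print(r,s,C.as_rotvec())
q=bot.observe()["qpos"];print(q.round(3))
R0=bot.observe()
for a,b in[(0,1.06),(.8,.9),(1.57,.7),(2.36,.6),(3.14,.51)]:
    p=q.copy();p[4]+=a;p[5]=b;R=fk(p,s)*C;print(a,b,R.as_matrix().round(2)[:,2],R.as_matrix().round(2)[:,1])
E
```

```text
0.012208043379118001 [-1, 1, -1, 1, -1, 1, -1] [2.16225498e-04 1.59064427e-03 1.57135377e+00]
[-0.455  0.275  0.054  1.802 -0.017  1.065  1.037]
0 1.06 [ 0.  0. -1.] [0.14 0.99 0.  ]
0.8 0.9 [ 0.47 -0.41 -0.78] [-0.17  0.82 -0.54]
1.57 0.7 [ 0.87 -0.34 -0.37] [-0.27  0.31 -0.91]
2.36 0.6 [ 1.   -0.02 -0.05] [-0.05 -0.36 -0.93]
3.14 0.51 [0.92 0.38 0.01] [ 0.33 -0.79 -0.51]
```

```bash
python3 -W ignore - <<'E'
from fk import *
from scipy.optimize import least_squares
r,s,C=fit();st=bot.observe();q=st["qpos"]
zt=lambda a,b:(fk([*q[:4],q[4]+a,b,q[6]],s)*C)
sol=least_squares(lambda x:zt(*x).as_matrix()[:,2]-[1,0,0],[2.3,.6]).x;print(sol)
N=20;d=.33;R0=Rot.from_euler("xyz",st["tool_rot"]);p0=st["position"];W=p0-d*R0.as_matrix()[:,2]
R,p=R0,p0;out=[]
for i in range(1,N+1):
    t=i/N;Rn=zt(sol[0]*t,q[5]+(sol[1]-q[5])*t);pn=W+d*Rn.as_matrix()[:,2]
    out.append((*(R.inv().apply(pn-p)/.8).round(3),*((R.inv()*Rn).as_rotvec()/np.pi).round(3)));R,p=Rn,pn
print(p)
for k in(0,10):
    print([[float(v) for v in o[:3]] for o in out[k:k+10]]);print([[float(v) for v in o[3:]] for o in out[k:k+10]])
E
```

```text
[2.43055643 0.62925715]
[0.82328226 0.15073398 0.6290331 ]
[[-0.03, -0.032, -0.002], [-0.031, -0.031, -0.002], [-0.03, -0.031, -0.002], [-0.03, -0.03, -0.002], [-0.03, -0.03, -0.002], [-0.029, -0.029, -0.002], [-0.029, -0.029, -0.002], [-0.029, -0.028, -0.002], [-0.028, -0.028, -0.002], [-0.028, -0.027, -0.002]]
[[0.026, -0.023, -0.019], [0.025, -0.023, -0.02], [0.025, -0.023, -0.021], [0.024, -0.022, -0.021], [0.024, -0.022, -0.022], [0.023, -0.022, -0.023], [0.023, -0.022, -0.023], [0.023, -0.021, -0.024], [0.022, -0.021, -0.025], [0.022, -0.021, -0.025]]
[[-0.028, -0.026, -0.002], [-0.027, -0.026, -0.002], [-0.027, -0.025, -0.002], [-0.027, -0.024, -0.002], [-0.026, -0.024, -0.002], [-0.026, -0.023, -0.001], [-0.025, -0.022, -0.001], [-0.025, -0.022, -0.001], [-0.024, -0.021, -0.001], [-0.024, -0.02, -0.001]]
[[0.021, -0.021, -0.026], [0.021, -0.02, -0.027], [0.02, -0.02, -0.027], [0.02, -0.02, -0.028], [0.019, -0.019, -0.028], [0.019, -0.019, -0.029], [0.018, -0.019, -0.029], [0.018, -0.018, -0.03], [0.017, -0.018, -0.03], [0.016, -0.018, -0.031]]
```

move_arm --jaw '[255, 255, 255, 255, 255, 255, 255, 255, 255, 255]' --dp '[[-0.03, -0.032, -0.002], [-0.031, -0.031, -0.002], [-0.03, -0.031, -0.002], [-0.03, -0.03, -0.002], [-0.03, -0.03, -0.002], [-0.029, -0.029, -0.002], [-0.029, -0.029, -0.002], [-0.029, -0.028, -0.002], [-0.028, -0.028, -0.002], [-0.028, -0.027, -0.002]]' --rotation '[[0.026, -0.023, -0.019], [0.025, -0.023, -0.02], [0.025, -0.023, -0.021], [0.024, -0.022, -0.021], [0.024, -0.022, -0.022], [0.023, -0.022, -0.023], [0.023, -0.022, -0.023], [0.023, -0.021, -0.024], [0.022, -0.021, -0.025], [0.022, -0.021, -0.025]]'

```text
clock: 19.68
position: [0.7206, -0.0054, 0.4464]
tool_rot: [-2.174, 0.28, -2.363]
force: [-0.2, -0.2, -1.3]
grip_width: 0.0274
```

```bash
python3 -W ignore - <<'E'
from h import *
go([.7,.1,.5]); print(Rot.from_euler("xyz",bot.observe()["tool_rot"]).as_matrix()[:,2].round(3))
E
```

```text
t 19.675 pos [ 0.7206 -0.0054  0.4464] rpy [-2.174  0.28  -2.363] F [-0.2 -0.2 -1.3] w 0.0274 q [-0.61  0.28  0.25  1.81  1.16  0.79  1.05]
dp units [-0.0899  0.0273 -0.117 ]
[ 0.69  -0.476 -0.545]
```

The wrist is flipping as planned (q5 = 1.16) and the grip holds. Second half.

move_arm --jaw '[255, 255, 255, 255, 255, 255, 255, 255, 255, 255]' --dp '[[-0.028, -0.026, -0.002], [-0.027, -0.026, -0.002], [-0.027, -0.025, -0.002], [-0.027, -0.024, -0.002], [-0.026, -0.024, -0.002], [-0.026, -0.023, -0.001], [-0.025, -0.022, -0.001], [-0.025, -0.022, -0.001], [-0.024, -0.021, -0.001], [-0.024, -0.02, -0.001]]' --rotation '[[0.021, -0.021, -0.026], [0.021, -0.02, -0.027], [0.02, -0.02, -0.027], [0.02, -0.02, -0.028], [0.019, -0.019, -0.028], [0.019, -0.019, -0.029], [0.018, -0.019, -0.029], [0.018, -0.018, -0.03], [0.017, -0.018, -0.03], [0.016, -0.018, -0.031]]'

```text
clock: 20.92
position: [0.8228, 0.1532, 0.6274]
tool_rot: [-1.568, -0.432, -1.569]
force: [0.5, 0.2, -1.0]
grip_width: 0.0276
```

move_arm --jaw '[255, 255]' --dp '[[0, 0, 0], [0, 0, 0]]' --rotation '[[0, 0, 0], [0, 0, 0]]'

```text
clock: 21.18
position: [0.823, 0.1517, 0.6263]
tool_rot: [-1.57, -0.427, -1.572]
force: [0.2, 0.1, -1.1]
grip_width: 0.0276
```

```bash
cat > fin.py <<'E'
from h import *
import cv2,sys
from workcell import grab_frame
p=bot.observe()["position"];go([.72,p[1],.45]); R=Rot.from_euler("xyz",bot.observe()["tool_rot"]);z=R.as_matrix()[:,2];print(z.round(3))
c=np.cross(z,[1,0,0]);print("rot units",(R.inv().apply(c/np.linalg.norm(c)*np.arccos(z[0]))/np.pi).round(4))
im=np.hstack([grab_frame("scene"),grab_frame("top")]);cv2.imwrite(f"pics/{sys.argv[1]}.png",cv2.resize(im,(800,300),interpolation=3))
cv2.imwrite(f"pics/{sys.argv[1]}_s.png",im[:,:640])
E
python3 -W ignore fin.py fin1
```

```text
t 21.175 pos [0.823  0.1517 0.6263] rpy [-1.57  -0.427 -1.572] F [ 0.2  0.1 -1.1] w 0.0276 q [-0.61  0.28  0.25  1.81  2.45  0.6   0.95]
dp units [-0.0912  0.2005 -0.1288]
[ 1.    -0.001  0.   ]
rot units [ 0.0001 -0.0004  0.    ]
```

View pics/fin1.png

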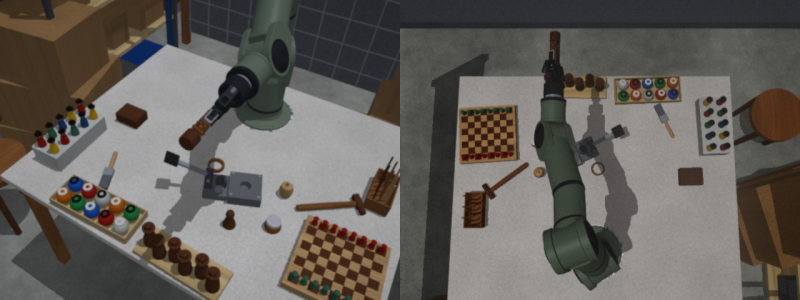

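Both views show the carving held level, foot ahead and away from the robot. The lever is up and the other goods are unmoved. I'll check its tilt in the grip with the expected axis overlaid.

```bash
python3 -W ignore - <<'E'
from h import *
from workcell import grab_frame
import cv2
p=bot.observe()["position"];o=[]
for n in("scene","top"):
    im=grab_frame(n);k=6
    a=proj(n,p+[.073,0,0]);b=proj(n,p+[-.03,0,0]);c=((a+b)/2).astype(int)
    cr=cv2.convertScaleAbs(cv2.resize(im[c[1]-33:c[1]+33,c[0]-33:c[0]+33],None,fx=k,fy=k,interpolation=2),alpha=1.8)
    for w in(a,b): cv2.circle(cr,tuple(int(x) for x in (w-c+33.5)*k),4,(0,255,0),-1)
    o.append(cr)
cv2.imwrite("pics/tilt.png",np.hstack(o))
E
```

```text
(no output)
```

View pics/tilt.png

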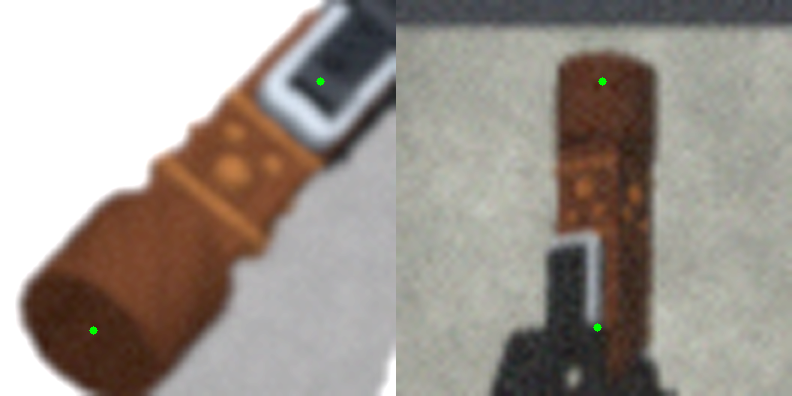

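The foot's centre lies on the predicted axis in both views, at (93,330) and (602,81), so it is not tilted. Handing in.

```bash
python3 -c "
from workcell import workorder,bot
s=bot.observe();print(s['clock'],abs(s['qd']).max(),s['grip_width']);print(workorder.job_done())"
```

```text
21.375 0.005918957972935997 0.02711811920333942
the job is handed in; nothing more can be done
None
```

The job is done and handed in at about 21 s. I pumped the lever four times, drew the carving straight up out of its socket, and swung the wrist over so it lies level with its foot pointing straight ahead.

- **Strokes:** each stroke ended on the hard stop, with the fingertips at z ≈ 66 mm and 32–56 N on the tool. After each one I raised the fingers well above the pad. Pictures confirmed the lever fully up after the first stroke and at the end. The returns in between I judged by finger height and zero contact force.
- **Carving:** the grip closed to 27 mm on two column faces. The carving's axis is along +x to within about 0.1° by the arm's pose. In both camera views the foot's centre fell within a few millimetres of where that predicts. Its middle is about 0.63 m above the table, and it was still when handed in.
- **Surroundings:** it is clear of the press, and the other goods looked unmoved.
- **A check that failed:** a numeric check of the lever position was spoilt by the arm's shadow, so I used a picture instead.

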